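# Vent the spray line with the bayonet key

### The job

Vent the spray line: lever up the closed hinged cover of the grey valve box with the blade of the putty knife, swing it open past upright, and lay the knife down flat on the bench. Then take the bayonet key from its wooden stand, push it down into the slotted socket in the box until it is fully home against the spring, twist it a quarter turn clockwise (seen from above) against the return spring, and finish while still holding it there, pushed fully home and fully turned. Do not disturb the other things on the bench.

Things in the scene. Friction and masses are not known exactly. Their poses are not given: they have to be found in the camera images.
- valve_box: Fixed grey steel box, 110 (its x) x 120 (y) x 60 high without cover, walls 5 thick, open on top; origin at the centre of its underside on the bench, z up. Its -x wall is the front, only 52 high: an 8 mm gap, full width, is left under the closed cover (underside at height 60). The hinge is on the +x wall. The front looks towards world -y within 0.4 rad (yaw near pi/2).
- gap (a point): Middle of the 8 mm gap at the outer face of the front wall, height 56; axes as the box's: a blade goes in along +x. Behind it is free space down to the socket plate (top at height 46), which begins 30 mm behind this point.
- cover (a joint): Angle of the flat aluminium cover, 113 x 120 x 4 mm, 80 g: 0 closed (the start), grows as it opens upwards, pi/2 upright, stop at 2.1 rad. A stiff hinge (about 0.055 N m friction): it stays at whatever angle it is left. Its free edge stands 3 mm out over the front wall.
- hinge (a point): Middle of the cover's hinge axis, on the box at height 60, 55 mm from the box's centre along its +x; the axis runs along the box's y, and the closed cover reaches 113 mm from here to the box's -x. Axes as the box's.
- cover_edge (a point): Point on the cover 110 mm from the hinge axis, mid-thickness (2 mm above its underside), at the middle of its width; moves with the cover.
- socket (a point): Centre of the bayonet socket, at the top (height 46) of a dark plate 50 x 50 x 8 in the middle of the box; axes as the box's. Slot 33 long (box's y) x 9 wide with a 17 square opening at its middle; the lugs pass either way round. The key's foot meets the spring plunger 13 mm below this point and its stop 22 mm below; the lugs clear the plate's underside, and can turn, from 18 mm on.
- plunger (a joint): How far the spring plunger is pushed down: 0 at rest, 0.009 m at its stop; the spring gives about 4 N at first and 12 N at the stop.
- driver (a joint): Turn of the driver on the plunger that takes the key's lugs along with about 0.1 rad of play: 0 at rest, grows clockwise seen from above, stop at 1.55 rad; its return spring takes about 0.12 N m at a quarter turn.
- key: Bayonet key, 82 tall, about 90 g, upright in its stand at the start; origin at the centre of its foot, z up the shank. Steel shank 14 diameter; at the foot a cross bar makes two lugs, 30 long (its x) x 6 (y) x 10 high; from 50 to 82 mm up a black flat grip 44 (x) x 14 (y), to be pinched across its 14 mm.
- key_stand: Fixed wooden block 70 x 60 x 28 high, with a pocket 35 (x) x 17 (y), 20 deep, in which the key stands (its foot 8 mm over the bench); origin at the centre of its underside. The key's x lies along the stand's x.
- knife: Putty knife lying flat, 100 g: wooden handle 100 long (its x) x 26 wide x 24 thick, origin at the centre of the handle's underside; steel blade 80 long, 40 wide, 2.5 thick from x = 50 to 130 mm, at mid-thickness (12 mm above the underside). Centre of mass near x = 20 mm.
- knife_tip (a point): Middle of the blade's front edge: 130 mm from the knife's origin along its x, 12 mm up; axes as the knife's.
- paint_tin: Bystander: round tin, 90 diameter, 110 tall.
- filler_jar: Bystander: jar, 60 diameter, 80 tall.
- brush: Bystander: paint brush lying on the bench.
- tape_roll: Bystander: roll of masking tape lying flat, 90 diameter, 25 high.
- sanding_sponge: Bystander: sanding sponge 60 x 40 x 25.
- sanding_block: Bystander: cork sanding block 90 x 50 x 35.
- sample_board: Bystander: painted sample board 70 x 180 x 16.
Things that resemble listed ones, but are neither listed nor needed, are in the scene too. Leave any yellow look-alike of the knife alone.

How it is judged:
By the outcome, as a careful person would: the job done as asked, in the order asked, and still so for the second after the job is handed in, while the arm keeps its last pose, push and grip.
It also fails if it takes over 67 s, if anything falls off the work surface, if the arm or the gripper's body presses on something with over 40 N, if the wrist force passes 120 N, or if a joint passes its speed limit or range.

### The arm

A 6-joint arm with a two-finger parallel gripper is mounted at the origin on the work surface. World frame = base frame: x ahead of the robot, y to its left, z up, the work surface at z = 0. Lengths are in m, angles in rad, forces in N, time in s.
With the tool pointing down it reaches from about 0.375 to 0.9 m from the base axis. Payload 3.1 kg.
Tool frame: the origin (TCP) lies at the very end of the fingers, on their centre line; the grasp point (between the pads) lies 19 mm behind it; z points along the fingers, y is the direction in which the jaws open and shut (so a half turn about z gives the same grasp; the last joint's range is limited). The gripper opens to 85 mm and grips with 20 to 120 N. Pads are 22 mm wide; open, the fingers measure 114 mm over their backs; the gripper's body (76 mm by 85 mm) begins 54 mm behind the grasp point. The pads swing forward as they close: fully open they stand 13 mm farther back than shut.
Start: joints at [-1.353, 0.527, 1.433, -0, 1.181, -0.178], TCP at [0.241, -0.577, 0.231] pointing down, gripper open.
Joint ranges: [-3.08, 3.08], [-0.75, 2.2], [0.22, 2.44], [-1.43, 4.57], [0, 2.65], [-2.85, 2.85]. Speed limits (rad/s): [2.79, 2.79, 3.14, 3.14, 3.14, 3.14].

### API

Orientations are given as a unit quaternion [x, y, z, w].
In Python, from station import manip gives the robot as it stands. The module is installed in compiled form; this text tells all that it offers.
- The arm moves only by the tool send_rows, never from a script. Its argument "commands" is a list of rows, each an object with "delta_pos": the shift along the world's x, y, z in cm, a list of three; "yaw": the turn about the world's z in rad. A call has 1 to 10 rows; each row shifts and turns the pose as measured when the row begins; what a row does not reach is not made up. A row lasts 1/8 s, in which the tool goes at most 62.5 mm and 10.7 degrees, less where a joint would pass 70% of its speed; a pose out of reach is approached as far as the arm can. A call is refused whole if a number of a shift passes 6.25 or a number of a turn 0.188, either way. A call with a gripper value outside its range is refused whole. "grip" is the closure, from -1 (fully open) to 1 (shut), set as the call begins (left out, the last holds). The fingers move at their own pace and stop on an object; "force" is the grip in N (left out, the last holds). Time passes only in rows, so rows that do not move let the fingers close. It gives the time, the measured TCP pose, the force and the opening at its end, in the units of the state.
- manip.sense(): the state, without advancing time (a new reading comes with each control period).
- manip.snapshot(name): name is "side" or "top" or "wrist"; returns the picture (420x560x3 uint8, blue, green, red); there is no depth.
- manip.get_calibration(name): a dict with "fx", "fy", "cx", "cy" (pixels), "world_to_cam" (4x4, takes a point from world to camera coordinates); the wrist camera has in their place "mount" (4x4, takes a point from camera to tool coordinates, whose origin is the TCP and whose axes are the flange's). Camera axes: x right, y down, z forward; pixel columns grow to the right and rows downward; lengths in m; the calibration is good to about 2 mm. A picture is of the moment at which its call begins: read the wrist's pose just before it. get_calibration takes no time and is no camera call.
- manip.sign_off(): hands the job in, once; it reports no verdict.
The state is a dict: "t": time; "q": joint angles; "qd": joint speeds; "tau": joint torques, N m; "tcp_pos": TCP position; "tool_rot": TCP orientation; "force": force on the tool from outside, world axes, zero at the start; "ft_torque": the same for the moment, N m; "finger_gap": opening from 0.0 (shut) to 1.0 (fully open).
Only numpy, scipy, OpenCV 4.12 (cv2) and the standard library are available. Lean on these libraries where they do the work, as an engineer would, in place of code of your own. Each camera call takes 0.05 s, during which the arm holds its last target. There are 200 camera calls.

## Working session

There is one attempt and no reset: what is moved stays moved. The work goes in short steps, Python scripts to look and compute and a tool call to move; the robot and the scene stay as the last step left them, time stands still between calls to the robot, and variables do not carry over. Pictures are saved under pics/ and viewed, about 8 in all and at most 12, crops included, and the job is handed in when it is done.

Besides the shell and the picture viewer there is one more tool, called after "Request:" as name(argument=value, ...) on one line, values as JSON. send_rows: Moves the arm, as the interface text tells. Its arguments: {"type":"object","properties":{"commands":{"type":"array","items":{"type":"object","properties":{"delta_pos":{"type":"array","items":{"type":"number"}},"yaw":{"type":"number"}}}},"grip":{"type":"number"},"force":{"type":"number"}},"required":["commands"]}

```bash
mkdir -p pics; cat > h.py <<'E'
import numpy as np, cv2
from station import manip
from scipy.spatial.transform import Rotation as R
def snap(n,f):
    s=manip.sense(); im=manip.snapshot(n); cv2.imwrite('pics/'+f,im); return s,im
def cal(n,s=None):
    c=manip.get_calibration(n); K=np.array([[c['fx'],0,c['cx']],[0,c['fy'],c['cy']],[0,0,1]])
    if n=='wrist':
        T=np.eye(4);T[:3,:3]=R.from_quat(s['tool_rot']).as_matrix();T[:3,3]=s['tcp_pos']
        W=np.linalg.inv(T@np.array(c['mount']))
    else: W=np.array(c['world_to_cam'])
    return K,W
def ray(n,uv,z,s=None):
    K,W=cal(n,s); C=np.linalg.inv(W); d=C[:3,:3]@np.linalg.inv(K)@np.array([uv[0],uv[1],1.]); o=C[:3,3]
    return o+d*(z-o[2])/d[2]
def proj(n,p,s=None):
    K,W=cal(n,s); q=K@(W[:3,:3]@np.asarray(p)+W[:3,3]); return q[:2]/q[2]
E
python3 - <<'E'
from h import *
s,t=snap('top','t0.png'); s2,d=snap('side','s0.png')
print(s)
for n in('top','side'):
    K,W=cal(n); print(K.round(1).tolist(),np.linalg.inv(W).round(3).tolist())
print(manip.get_calibration('wrist'))
cv2.imwrite('pics/t0b.png',cv2.resize(t,(800,600),interpolation=cv2.INTER_CUBIC));cv2.imwrite('pics/s0b.png',cv2.resize(d,(800,600),interpolation=cv2.INTER_CUBIC))
E
```

```text
{'t': 0.0, 'q': array([-1.35352075e+00,  5.28443724e-01,  1.43389781e+00, -1.59862448e-05,
        1.18138424e+00, -1.78492339e-01]), 'qd': array([ 1.48386433e-03, -3.64494131e-04, -7.05430911e-04,  1.66859557e-04,
       -1.60468430e-03, -7.69576891e-05]), 'tau': array([-1.40093449e-03, -4.42351055e+01, -1.78028655e+01, -1.70783678e-04,
        8.47500603e-03,  1.60918557e-05]), 'tcp_pos': array([ 0.24082023, -0.57597305,  0.23034883]), 'tool_rot': array([ 9.80483620e-01,  1.96597897e-01, -2.80710593e-05, -1.06621427e-03]), 'force': array([-0.12812243,  0.52169388, -0.38523019]), 'ft_torque': array([-0.01559756, -0.06236219,  0.00252135]), 'finger_gap': 1.0003000540993263}
[[456.2, 0.0, 275.5], [0.0, 456.2, 209.1], [0.0, 0.0, 1.0]] [[0.026, -0.989, 0.145, 0.399], [-1.0, -0.023, 0.021, -0.037], [-0.017, -0.146, -0.989, 1.333], [0.0, 0.0, 0.0, 1.0]]
[[532.9, 0.0, 272.1], [0.0, 532.9, 211.0], [0.0, 0.0, 1.0]] [[-0.975, -0.179, 0.133, 0.399], [-0.222, 0.741, -0.634, 0.774], [0.015, -0.647, -0.762, 1.025], [0.0, 0.0, 0.0, 1.0]]
{'fx': 296.7189968094222, 'fy': 296.7189968094222, 'cx': 281.42865658416645, 'cy': 211.67497285039173, 'mount': array([[ 5.15017148e-04, -9.58388632e-01, -2.85466224e-01,
         7.26288658e-02],
       [ 9.99999304e-01,  1.90524003e-04,  1.16448365e-03,
        -4.71793847e-04],
       [-1.06163972e-03, -2.85466625e-01,  9.58388063e-01,
        -1.42166659e-01],
       [ 0.00000000e+00,  0.00000000e+00,  0.00000000e+00,
         1.00000000e+00]])}
```

View pics/t0b.png

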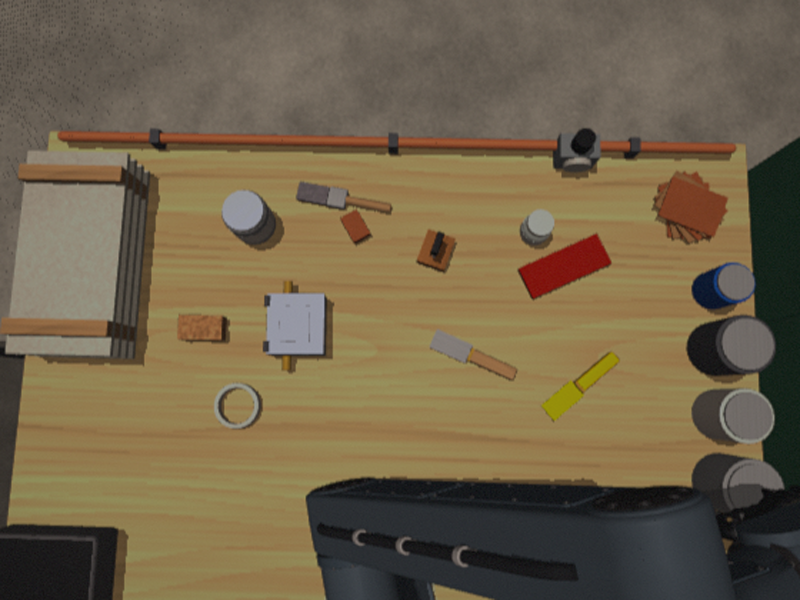

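View pics/s0b.png

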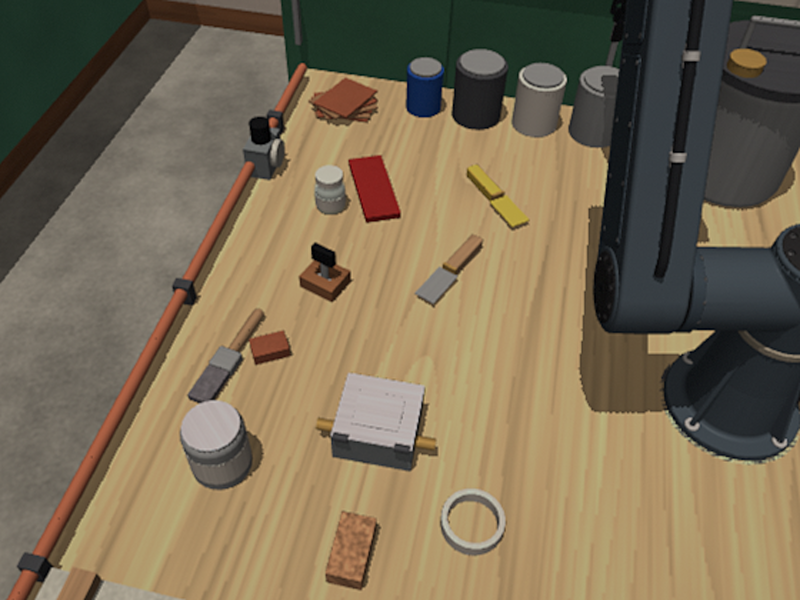

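```bash
python3 - <<'E'
from h import *
P=lambda u,v,z:ray('top',(u*.7,v*.7),z).round(3)
print('knife blade end L',P(436,341,.012),'handle end',P(514,374,.024),'join',P(472,355,.02))
print('box cover corners',[P(*c,.064) for c in((270,294),(326,294),(325,355),(267,355))])
print('stand corners',[P(*c,.028) for c in((427,231),(456,238),(446,270),(417,262))],'grip',P(438,244,.08))
print('yellow',P(545,410,.012),P(617,357,.02))
print('tool R',R.from_quat(manip.sense()['tool_rot']).as_matrix().round(2))
for n,c in dict(tape=(238,406,.02),brush=(390,207,.02),sponge=(355,227,.02),cork=(202,327,.03),tin=(246,210,.11)).items(): print(n,P(*c))
E
```

```text
knife blade end L [ 0.508 -0.098  0.012] handle end [ 0.445 -0.253  0.024] join [ 0.481 -0.17   0.02 ]
box cover corners [array([0.589, 0.234, 0.064]), array([0.592, 0.123, 0.064]), array([0.471, 0.12 , 0.064]), array([0.469, 0.233, 0.064])]
stand corners [array([ 0.733, -0.075,  0.028]), array([ 0.719, -0.135,  0.028]), array([ 0.652, -0.115,  0.028]), array([ 0.667, -0.056,  0.028])] grip [ 0.694 -0.095  0.08 ]
yellow [ 0.376 -0.317  0.012] [ 0.485 -0.459  0.02 ]
tool R [[ 0.92  0.39 -0.  ]
 [ 0.39 -0.92  0.  ]
 [ 0.   -0.   -1.  ]]
tape [0.368 0.295 0.02 ]
brush [0.784 0.003 0.02 ]
sponge [0.74  0.074 0.02 ]
cork [0.523 0.375 0.03 ]
tin [0.746 0.28  0.11 ]
```

Request:
send_rows(commands=[{"delta_pos":[3,5.3,0],"yaw":0.13},{"delta_pos":[3,5.3,0],"yaw":0.13},{"delta_pos":[3,5.3,-0.5],"yaw":0.13},{"delta_pos":[3,5.3,-1],"yaw":0.13},{"delta_pos":[3,5.3,-1],"yaw":0.13},{"delta_pos":[3,5.3,-1],"yaw":0.13},{"delta_pos":[3,5.3,-1]},{"delta_pos":[2,2,-0.5]}], grip=-1, force=100)

```text
validation failed for argument at $.co...
```

```bash
python3 - <<'E'
from h import *
s,im=snap('wrist','w1.png'); print(s['t'],s['tcp_pos'].round(4),R.from_quat(s['tool_rot']).as_matrix().round(3).tolist(),s['q'].round(2))
cv2.imwrite('pics/w1b.png',cv2.resize(im,(800,600),interpolation=cv2.INTER_CUBIC))
E
```

```text
0.1 [ 0.2408 -0.576   0.2304] [[0.923, 0.386, -0.0], [0.386, -0.923, 0.002], [0.0, -0.002, -1.0]] [-1.35  0.53  1.43  0.    1.18 -0.18]
```

View pics/w1b.png

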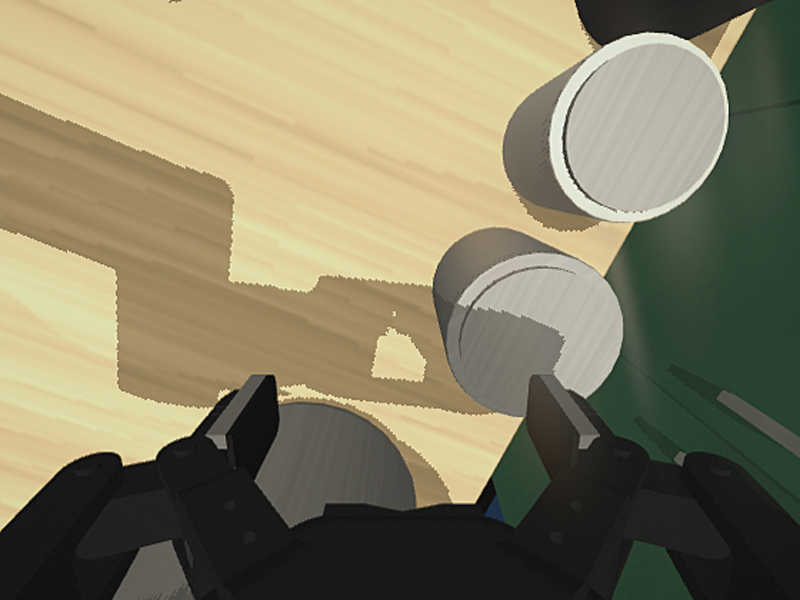

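The picture shows only the start view (grey cans, gripper at the bottom), because the move was refused. I'll resend it with yaw in every row.

Request:
send_rows(commands=[{"delta_pos":[3,5.3,0],"yaw":0.13},{"delta_pos":[3,5.3,0],"yaw":0.13},{"delta_pos":[3,5.3,-0.5],"yaw":0.13},{"delta_pos":[3,5.3,-1],"yaw":0.13},{"delta_pos":[3,5.3,-1],"yaw":0.13},{"delta_pos":[3,5.3,-1],"yaw":0.13},{"delta_pos":[3,5.3,-1],"yaw":0},{"delta_pos":[2,0,-0.5],"yaw":0}], grip=-1, force=100)

```text
t: 1.15
tcp_pos: [0.4717, -0.1978, 0.1786]
tool_rot: [0.826, 0.563, 0.001, 0.0]
force: [0.7, -1.8, 0.6]
finger_gap: 0.998
```

```bash
python3 - <<'E'
from h import *
s,im=snap('wrist','w2.png'); np.save('w2.npy',s,allow_pickle=True); print(s['t'],s['tcp_pos'].round(4),R.from_quat(s['tool_rot']).as_euler('ZYX').round(3),s['q'].round(2))
cv2.imwrite('pics/w2b.png',cv2.resize(im,(800,600),interpolation=cv2.INTER_CUBIC))
E
```

```text
1.15 [ 0.4717 -0.1978  0.1786] [ 1.197e+00 -1.000e-03  3.141e+00] [-0.62  0.45  1.77  0.    0.92 -0.24]
```

View pics/w2b.png

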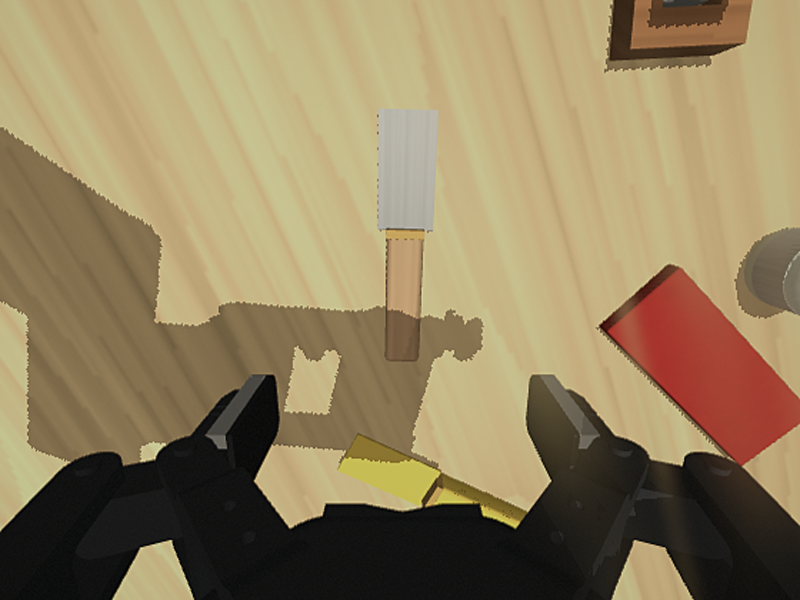

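```bash
python3 - <<'E'
from h import *
s=np.load('w2.npy',allow_pickle=True).item()
P=lambda u,v,z:ray('wrist',(u*.7,v*.7),z,s)
tip=(P(379,110,.0133)+P(438,110,.0133))/2; b=(P(379,230,.0133)+P(433.5,230,.0133))/2; he=(P(386,360,.024)+P(419,360,.024))/2; hf=(P(386,234,.024)+P(423,234,.024))/2
print(tip,b,hf,he,np.linalg.norm(tip-b),np.linalg.norm(hf-he))
d=(tip-he)[:2]; yaw=np.arctan2(d[1],d[0]); print('yaw',yaw, np.linalg.norm(d))
u=d/np.linalg.norm(d); o=tip[:2]-.13*u; g=o+.018*u; print('origin',o,he[:2]+.05*u,'grasp',g,'move',g-s['tcp_pos'][:2])
print('pic of grip centre',P(690,3,.06))
E
```

```text
[ 0.51771531 -0.09218849  0.0133    ] [ 0.48754481 -0.1657066   0.0133    ] [ 0.48576134 -0.16659014  0.024     ] [ 0.44964347 -0.25504353  0.024     ] 0.07946804787794676 0.09554319814260936
yaw 1.174877813556404 0.17650931552952692
origin [ 0.46758006 -0.21213205] [ 0.46892626 -0.20891139] grasp [ 0.47452186 -0.19552448] move [0.00285189 0.00227728]
pic of grip centre [ 0.6727187  -0.10367107  0.06      ]
```

Request:
send_rows(commands=[{"delta_pos":[0.2,0.3,-5],"yaw":-0.022},{"delta_pos":[0,0,-5],"yaw":0},{"delta_pos":[0,0,-4],"yaw":0},{"delta_pos":[0,0,-2.3],"yaw":0},{"delta_pos":[0,0,-0.8],"yaw":0},{"delta_pos":[0,0,-0.2],"yaw":0}])

```text
t: 1.95
tcp_pos: [0.4788, -0.2011, 0.0024]
tool_rot: [0.833, 0.553, 0.003, 0.006]
force: [-0.4, 0.2, 0.9]
finger_gap: 1.002
```

Request:
send_rows(commands=[{"delta_pos":[0,0,0],"yaw":0},{"delta_pos":[0,0,0],"yaw":0},{"delta_pos":[0,0,0],"yaw":0},{"delta_pos":[0,0,0],"yaw":0},{"delta_pos":[0,0,0],"yaw":0},{"delta_pos":[0,0,0],"yaw":0}], grip=1, force=110)

```text
t: 2.7
tcp_pos: [0.4805, -0.2024, 0.006]
tool_rot: [0.833, 0.553, 0.004, 0.009]
force: [0.0, 0.1, -1.1]
finger_gap: 0.274
```

Request:
send_rows(commands=[{"delta_pos":[0,0,3],"yaw":0},{"delta_pos":[0,0,4],"yaw":0},{"delta_pos":[0,0,4],"yaw":0},{"delta_pos":[0,0,0],"yaw":0}])

```text
t: 3.2
tcp_pos: [0.4796, -0.2017, 0.1174]
tool_rot: [0.833, 0.553, 0.003, 0.008]
force: [-0.3, 0.9, -1.4]
finger_gap: 0.277
```

```bash
python3 - <<'E'
from h import *
s,im=snap('wrist','w3.png'); np.save('w3.npy',s,allow_pickle=True); print(s)
st,t=snap('top','t1.png')
a=cv2.resize(im[60:360,130:430],(600,600),interpolation=cv2.INTER_CUBIC)
b=cv2.resize(t[190:265,180:205+35],(200,250),interpolation=cv2.INTER_CUBIC)
c=np.zeros((600,800,3),np.uint8); c[:,:600]=a; c[:250,600:]=b; cv2.imwrite('pics/c3.png',c)
E
```

```text
{'t': 3.2, 'q': array([-6.13389412e-01,  5.56123574e-01,  1.80976957e+00,  5.90920769e-04,
        7.58694357e-01, -2.15973400e-01]), 'qd': array([-0.00166102,  0.04668507,  0.03700531, -0.00083187,  0.00217447,
       -0.00046685]), 'tau': array([ 1.74602042e-01, -4.01633227e+01, -1.11032322e+01,  1.11428060e-02,
        9.77488398e-02,  1.03829168e-04]), 'tcp_pos': array([ 0.47957409, -0.20171478,  0.1173944 ]), 'tool_rot': array([0.8328652 , 0.55341054, 0.00327146, 0.00785058]), 'force': array([-0.32221032,  0.88080073, -1.36704836]), 'ft_torque': array([-0.01408432, -0.04542674,  0.02187086]), 'finger_gap': 0.27719281957644915}
```

View pics/c3.png

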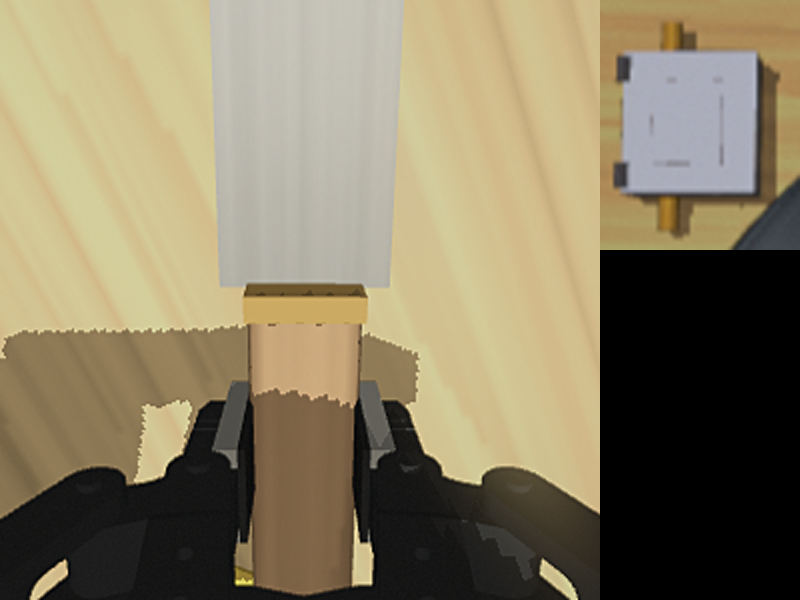

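```bash
python3 - <<'E'
from h import *
s=np.load('w3.npy',allow_pickle=True).item(); im=cv2.imread('pics/w3.png')
print(im[0:62:2,283].tolist())
g=cv2.cvtColor(im,cv2.COLOR_BGR2GRAY).astype(int)
for r in (10,20,30,50,100,150,195): 
    e=np.abs(np.diff(g[r,200:370])); print(r,[200+i for i in np.argsort(e)[-4:]])
c=manip.get_calibration('wrist'); M=c['mount']
for (u,v,w) in((282.5,204,85),):
    d=c['fx']*.04/w; print(M@np.array([(u-c['cx'])/c['fx']*d,(v-c['cy'])/c['fy']*d,d,1]))
print(R.from_quat(s['tool_rot']).as_matrix().round(4))
for q in((226.6,205.6),(227.1,247.9),(186.9,206),(186.7,247.5)): print(ray('top',q,.064))
E
```

```text
[[134, 179, 202], [133, 178, 201], [133, 179, 202], [140, 181, 201], [178, 189, 190], [176, 188, 190], [176, 188, 191], [177, 189, 192], [177, 189, 191], [178, 189, 192], [178, 189, 192], [177, 188, 192], [177, 189, 192], [178, 189, 192], [179, 190, 193], [178, 189, 192], [178, 190, 193], [179, 190, 193], [179, 189, 192], [179, 190, 193], [180, 191, 194], [180, 191, 194], [180, 191, 194], [180, 191, 194], [180, 191, 194], [181, 191, 193], [181, 192, 193], [181, 192, 194], [181, 191, 193], [181, 192, 194], [181, 192, 194]]
10 [np.int64(360), np.int64(361), np.int64(362), np.int64(232)]
20 [np.int64(364), np.int64(362), np.int64(232), np.int64(363)]
30 [np.int64(365), np.int64(367), np.int64(368), np.int64(366)]
50 [np.int64(332), np.int64(365), np.int64(368), np.int64(367)]
100 [np.int64(345), np.int64(328), np.int64(235), np.int64(329)]
150 [np.int64(286), np.int64(326), np.int64(327), np.int64(237)]
195 [np.int64(278), np.int64(238), np.int64(239), np.int64(324)]
[ 3.64921949e-02  2.12580094e-04 -7.35373618e-03  1.00000000e+00]
[[ 0.3875  0.9218  0.0141]
 [ 0.9219 -0.3874 -0.0095]
 [-0.0032  0.0167 -0.9999]]
[0.59205694 0.12758421 0.064     ]
[0.47304681 0.1212094  0.064     ]
[0.58826967 0.23989229 0.064     ]
[0.47132236 0.2340677  0.064     ]
```

Request:
send_rows(commands=[{"delta_pos":[1.2,3.0,0],"yaw":0.09},{"delta_pos":[1.2,3.6,-0.5],"yaw":0.09},{"delta_pos":[1.2,3.6,-0.7],"yaw":0.09},{"delta_pos":[1.2,3.6,-0.7],"yaw":0.09},{"delta_pos":[1.2,3.6,0],"yaw":0.09},{"delta_pos":[0,0.5,0],"yaw":0},{"delta_pos":[0,0,0],"yaw":0}])

```text
t: 4.18
tcp_pos: [0.5311, -0.0152, 0.0826]
tool_rot: [0.684, 0.729, -0.003, -0.006]
force: [0.1, 0.3, -1.0]
finger_gap: 0.273
```

```bash
python3 - <<'E'
from h import *
s,im=snap('wrist','w4.png'); np.save('w4.npy',s,allow_pickle=True); T=R.from_quat(s['tool_rot']).as_matrix();print(s['tcp_pos'],T.round(4).tolist(),np.arctan2(T[1,0],T[0,0]))
cv2.imwrite('pics/c4.png',cv2.resize(im[0:225,130:430],(800,600),interpolation=cv2.INTER_CUBIC))
print([proj('wrist',p,s).round(1) for p in((.473,.1212,.064),(.592,.1276,.064))])
E
```

```text
[ 0.5310626  -0.01518903  0.08262215] [[-0.0629, 0.9979, -0.0125], [0.998, 0.063, 0.0035], [0.0043, -0.0123, -0.9999]] 1.633780362245776
[array([174.8, -28.6]), array([435.7, -27. ])]
```

View pics/c4.png

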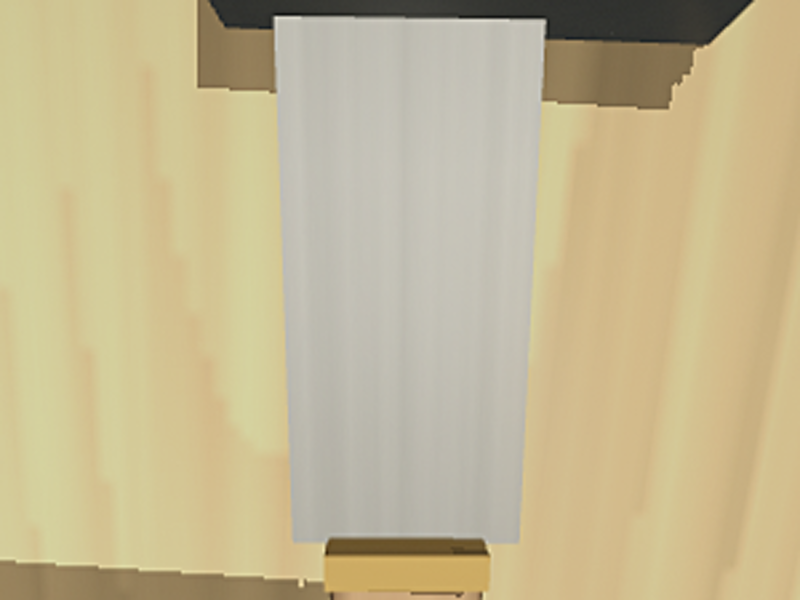

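```bash
python3 - <<'E'
from h import *
s=np.load('w4.npy',allow_pickle=True).item()
L=ray('wrist',(130+225*.375,27*.375),0,s);Rr=ray('wrist',(130+707*.375,43*.375),0,s); d=Rr-L
print(L,Rr,np.linalg.norm(d),'yaw off',np.arctan2(d[1],d[0]),(L+Rr)/2)
T=R.from_quat(s['tool_rot']).as_matrix(); print('tip',s['tcp_pos']+T@[.1165,0,-.007])
E
```

```text
[0.4765738  0.12650828 0.        ] [0.59588779 0.13021988 0.        ] 0.11937170108492755 yaw off 0.031097808708663903 [0.53623079 0.12836408 0.        ]
tip [0.52381761 0.10105406 0.09012577]
```

Request:
send_rows(commands=[{"delta_pos":[0.5,0,-1.5],"yaw":-0.02},{"delta_pos":[0.5,0,-1.4],"yaw":0},{"delta_pos":[0,0,0],"yaw":0},{"delta_pos":[0,0,0],"yaw":0}])

```text
t: 4.72
tcp_pos: [0.5412, -0.0186, 0.0506]
tool_rot: [0.694, 0.72, -0.003, -0.006]
force: [-0.1, 0.2, -0.8]
finger_gap: 0.275
```

Request:
send_rows(commands=[{"delta_pos":[0,0,-0.17],"yaw":0},{"delta_pos":[-0.05,1.2,0],"yaw":0},{"delta_pos":[-0.05,1.2,0],"yaw":0},{"delta_pos":[0,0,0],"yaw":0}])

```text
t: 5.22
tcp_pos: [0.5402, 0.0073, 0.0497]
tool_rot: [0.694, 0.72, -0.003, -0.006]
force: [1.0, 0.2, -1.7]
finger_gap: 0.276
```

Request:
send_rows(commands=[{"delta_pos":[0,0.8,-0.08],"yaw":0},{"delta_pos":[0,0.6,0],"yaw":0},{"delta_pos":[0,0,0],"yaw":0}])

```text
t: 5.6
tcp_pos: [0.5403, 0.0228, 0.0491]
tool_rot: [0.694, 0.72, -0.003, -0.006]
force: [-0.7, -0.0, -0.5]
finger_gap: 0.276
```

Request:
send_rows(commands=[{"delta_pos":[0,0.7,0],"yaw":0},{"delta_pos":[0,0.6,0],"yaw":0},{"delta_pos":[0,0,0],"yaw":0},{"delta_pos":[0,0,0.5],"yaw":0},{"delta_pos":[0,0,0.5],"yaw":0},{"delta_pos":[0,0,0.5],"yaw":0},{"delta_pos":[0,0,0],"yaw":0}])

```text
t: 6.48
tcp_pos: [0.5402, 0.0362, 0.065]
tool_rot: [0.694, 0.72, -0.003, -0.006]
force: [-0.5, -0.2, -1.7]
finger_gap: 0.277
```

Request:
send_rows(commands=[{"delta_pos":[0,0.3,1.2],"yaw":0},{"delta_pos":[0,0.6,1.4],"yaw":0},{"delta_pos":[0,0.8,1.1],"yaw":0},{"delta_pos":[0,0.8,1.0],"yaw":0},{"delta_pos":[0,0,0],"yaw":0}])

```text
t: 7.1
tcp_pos: [0.5403, 0.0629, 0.1164]
tool_rot: [0.694, 0.72, -0.003, -0.005]
force: [0.9, 0.3, -1.2]
finger_gap: 0.28
```

```bash
python3 - <<'E'
from h import *
print(manip.sense()['force'])
s,im=snap('side','s1.png')
cv2.imwrite('pics/s1b.png',cv2.resize(im[200:350,180:340],(640,600),interpolation=cv2.INTER_CUBIC))
E
```

```text
[ 0.86667424  0.31121568 -1.17396212]
```

View pics/s1b.png

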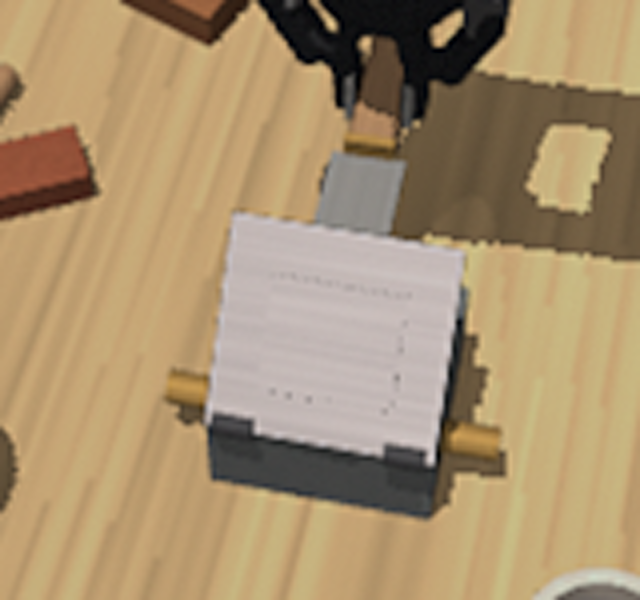

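The cover is up at about 0.8 rad with the blade under its edge (around crop pixel 355,225). I'll follow the arc on.

Request:
send_rows(commands=[{"delta_pos":[0,1.0,0.7],"yaw":0},{"delta_pos":[-0.1,1.0,0.6],"yaw":0},{"delta_pos":[0,1.2,0.4],"yaw":0},{"delta_pos":[-0.1,1.2,0.3],"yaw":0},{"delta_pos":[0,1.2,0.1],"yaw":0},{"delta_pos":[-0.1,1.2,0],"yaw":0},{"delta_pos":[0,1.2,-0.1],"yaw":0},{"delta_pos":[-0.1,1.2,-0.3],"yaw":0},{"delta_pos":[0,0,0],"yaw":0}])

```text
t: 8.28
tcp_pos: [0.5349, 0.1619, 0.133]
tool_rot: [0.694, 0.72, -0.003, -0.006]
force: [-0.5, 0.1, -0.6]
finger_gap: 0.276
```

Request:
send_rows(commands=[{"delta_pos":[0,-3,0],"yaw":0},{"delta_pos":[0,-5,0],"yaw":0},{"delta_pos":[0,-6,0],"yaw":0},{"delta_pos":[-0.3,-6,0],"yaw":0},{"delta_pos":[-1,-6,-3],"yaw":0},{"delta_pos":[-1.5,-3,-4],"yaw":0},{"delta_pos":[0,0,-2.5],"yaw":0},{"delta_pos":[0,0,0],"yaw":0}])

```text
t: 9.28
tcp_pos: [0.5099, -0.133, 0.0396]
tool_rot: [0.694, 0.72, -0.001, -0.002]
force: [0.5, -0.0, -1.5]
finger_gap: 0.273
```

```bash
python3 - <<'E'
from h import *
s=manip.sense(); print(s['tcp_pos'],s['q'].round(2)); s,im=snap('top','t2.png')
s,im2=snap('side','s2.png')
a=cv2.resize(im[150:330,160:400],(800,600),interpolation=cv2.INTER_CUBIC); cv2.imwrite('pics/t2b.png',a)
E
```

```text
[ 0.5098661  -0.13298626  0.03963264] [-0.47  0.71  1.82 -0.    0.62 -0.5 ]
```

View pics/t2b.png

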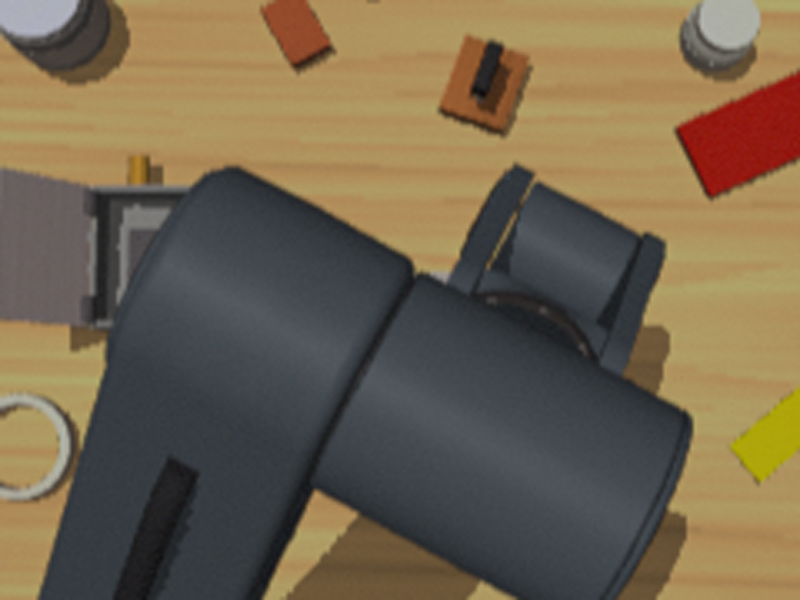

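Cover stays well past upright (left, at crop x<90). Now I'll set the knife down.

Request:
send_rows(commands=[{"delta_pos":[0,0,-1.7],"yaw":0},{"delta_pos":[0,0,-1.0],"yaw":0},{"delta_pos":[0,0,-0.4],"yaw":0},{"delta_pos":[0,0,-0.2],"yaw":0},{"delta_pos":[0,0,0],"yaw":0}])

```text
t: 10.0
tcp_pos: [0.5136, -0.1318, 0.0086]
tool_rot: [0.692, 0.722, 0.0, 0.003]
force: [-0.3, -0.5, -0.3]
finger_gap: 0.273
```

Request:
send_rows(commands=[{"delta_pos":[0,0,-0.15],"yaw":0},{"delta_pos":[0,0,0],"yaw":0}])

```text
t: 10.25
tcp_pos: [0.5139, -0.1318, 0.0074]
tool_rot: [0.692, 0.722, 0.0, 0.003]
force: [-0.1, -0.4, -1.0]
finger_gap: 0.277
```

Request:
send_rows(commands=[{"delta_pos":[0,0,0],"yaw":0},{"delta_pos":[0,0,0],"yaw":0},{"delta_pos":[0,0,0],"yaw":0},{"delta_pos":[0,0,0],"yaw":0},{"delta_pos":[0,0,0],"yaw":0},{"delta_pos":[0,0,2],"yaw":0},{"delta_pos":[0,0,5],"yaw":0},{"delta_pos":[0,0,6],"yaw":0}], grip=-1)

```text
t: 11.25
tcp_pos: [0.5109, -0.1308, 0.1364]
tool_rot: [0.693, 0.721, -0.001, -0.002]
force: [0.8, -0.9, -0.1]
finger_gap: 0.998
```

Request:
send_rows(commands=[{"delta_pos":[0,0,3.5],"yaw":0.16},{"delta_pos":[1,0.5,3.0],"yaw":0.16},{"delta_pos":[3,0.5,1.5],"yaw":0.16},{"delta_pos":[3,0.5,0],"yaw":0.16},{"delta_pos":[3,0.5,0],"yaw":0.16},{"delta_pos":[3,0.5,0],"yaw":0.16},{"delta_pos":[3,0.5,0],"yaw":0.16},{"delta_pos":[3,0.5,0],"yaw":0.12},{"delta_pos":[0,0,0],"yaw":0}])

```text
t: 12.38
tcp_pos: [0.7058, -0.0944, 0.2245]
tool_rot: [0.125, 0.992, 0.0, 0.003]
force: [-0.4, 0.9, -0.3]
finger_gap: 1.006
```

```bash
python3 - <<'E'
from h import *
s,im=snap('wrist','w5.png'); np.save('w5.npy',s,allow_pickle=True); T=R.from_quat(s['tool_rot']).as_matrix();print(s['t'],s['tcp_pos'],np.arctan2(T[1,0],T[0,0]),T[2].round(4),s['q'].round(2))
cv2.imwrite('pics/c5.png',cv2.resize(im[110:320,140:420],(800,600),interpolation=cv2.INTER_CUBIC))
E
```

```text
12.375 [ 0.70582572 -0.09438901  0.22445683] 2.891730455542098 [-0.0051  0.0011 -1.    ] [-0.29  0.65  1.2   0.    1.28 -1.61]
```

View pics/c5.png

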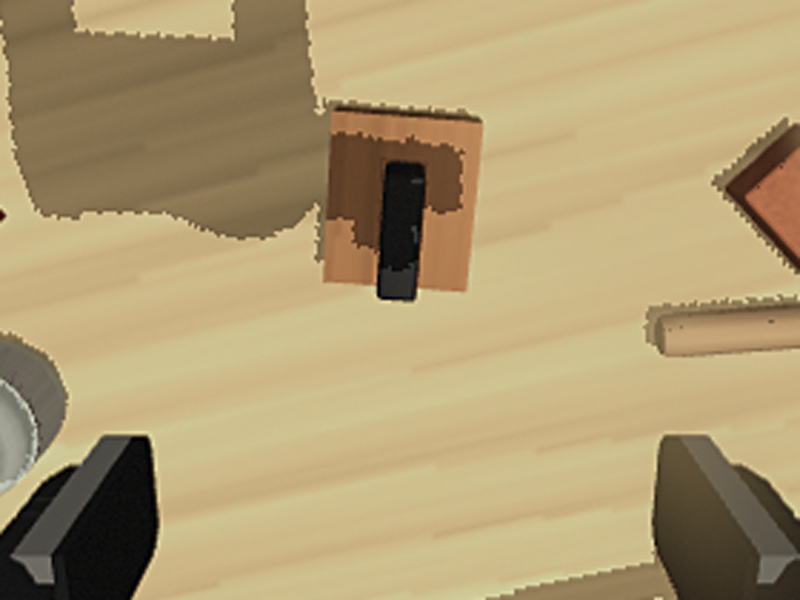

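```bash
python3 - <<'E'
from h import *
s=np.load('w5.npy',allow_pickle=True).item()
k=.35
P=lambda u,v,z:ray('wrist',(140+u*k,110+v*k),z,s)
C=[P(*c,.028) for c in((332,112),(483,122),(468,292),(323,281))]
print(np.round(C,4)); c=np.mean(C,0); d=(C[0]+C[1]-C[2]-C[3])/2; e=(C[1]+C[2]-C[0]-C[3])/2
print('stand',c,np.linalg.norm(d),np.linalg.norm(e),'yaw x',np.arctan2(d[1],d[0]),'e yaw',np.arctan2(e[1],e[0]))
ye=np.arctan2(d[1],d[0])
f=P(397,299,.09); print('grip far end',f,'centre',f+.022*np.array([np.cos(ye),np.sin(ye),0]))
a=P(405,164,.058); print('near end low',a,'centre',a-.022*np.array([np.cos(ye),np.sin(ye),0]))
t=C and s['tcp_pos']; print(t-c)
E
```

```text
[[ 0.6565 -0.1106  0.028 ]
 [ 0.6748 -0.0541  0.028 ]
 [ 0.7415 -0.0756  0.028 ]
 [ 0.722  -0.1329  0.028 ]]
stand [ 0.69870343 -0.09330579  0.028     ] 0.06965962940453814 0.059997722761848345 yaw x 2.821740710730328 e yaw 1.2492020648767108
grip far end [ 0.71830841 -0.09973962  0.09      ] centre [ 0.6974242  -0.09282224  0.09      ]
near end low [ 0.67891306 -0.0868464   0.058     ] centre [ 0.69979726 -0.09376377  0.058     ]
[ 0.00712229 -0.00108323  0.19645683]
```

Request:
send_rows(commands=[{"delta_pos":[-0.7,0.1,-3],"yaw":-0.07},{"delta_pos":[0,0,-3],"yaw":0},{"delta_pos":[0,0,-2],"yaw":0},{"delta_pos":[0,0,0],"yaw":0}])

```text
t: 12.92
tcp_pos: [0.6914, -0.0939, 0.1428]
tool_rot: [0.164, 0.986, -0.0, -0.001]
force: [0.5, -0.4, -1.0]
finger_gap: 1.001
```

Request:
send_rows(commands=[{"delta_pos":[0.7,0.05,0],"yaw":0.01},{"delta_pos":[0,0,-3],"yaw":0},{"delta_pos":[0,0,-3],"yaw":0},{"delta_pos":[0.2,0,-1.5],"yaw":0},{"delta_pos":[0,0,0],"yaw":0}])

```text
t: 13.55
tcp_pos: [0.7055, -0.0952, 0.0737]
tool_rot: [0.16, 0.987, -0.001, 0.005]
force: [0.4, -0.6, 0.4]
finger_gap: 0.998
```

Request:
send_rows(commands=[{"delta_pos":[-0.6,0.2,-1.0],"yaw":0},{"delta_pos":[0,0,-0.6],"yaw":0},{"delta_pos":[0,0,0],"yaw":0}])

```text
t: 13.92
tcp_pos: [0.7009, -0.0935, 0.0598]
tool_rot: [0.159, 0.987, -0.001, 0.008]
force: [0.6, -0.4, 0.0]
finger_gap: 1.0
```

Request:
send_rows(commands=[{"delta_pos":[-0.2,0,-0.25],"yaw":0.01},{"delta_pos":[0,0,0],"yaw":0}])

```text
t: 14.18
tcp_pos: [0.6992, -0.0936, 0.0578]
tool_rot: [0.154, 0.988, -0.001, 0.008]
force: [0.1, 0.3, -1.4]
finger_gap: 1.001
```

Request:
send_rows(commands=[{"delta_pos":[0,0,0],"yaw":0},{"delta_pos":[0,0,0],"yaw":0},{"delta_pos":[0,0,0],"yaw":0},{"delta_pos":[0,0,0],"yaw":0},{"delta_pos":[0,0,0],"yaw":0},{"delta_pos":[0,0,0],"yaw":0},{"delta_pos":[0,0,0],"yaw":0},{"delta_pos":[0,0,0],"yaw":0}], grip=1, force=110)

```text
t: 15.18
tcp_pos: [0.6998, -0.0938, 0.0585]
tool_rot: [0.154, 0.988, -0.001, 0.009]
force: [0.6, -1.1, 0.3]
finger_gap: 0.146
```

```bash
python3 - <<'E'
from h import *
s=manip.sense();T=R.from_quat(s['tool_rot']).as_matrix();print(s['tcp_pos'],s['force'],np.arctan2(T[1,0],T[0,0]),T.round(4).tolist(),s['q'].round(2))
E
```

```text
[ 0.69983546 -0.09380824  0.05851199] [ 0.57829938 -1.05248869  0.28725744] 2.832042112220291 [[-0.9523, 0.3046, 0.0178], [0.3046, 0.9525, -0.0058], [-0.0187, -0.0001, -0.9998]] [-0.29  0.83  1.34 -0.    0.95 -1.55]
```

Request:
send_rows(commands=[{"delta_pos":[0,0,2],"yaw":0},{"delta_pos":[0,0,3],"yaw":0},{"delta_pos":[-0.5,2,4],"yaw":0.05},{"delta_pos":[-1.2,4,1],"yaw":0.06},{"delta_pos":[-1.7,4.5,0],"yaw":0.06},{"delta_pos":[-1.7,5,0],"yaw":0.06},{"delta_pos":[-1.7,5,0],"yaw":0.06},{"delta_pos":[-1.7,4.5,0],"yaw":0.06},{"delta_pos":[-1.0,2.4,0],"yaw":0},{"delta_pos":[0,0,0],"yaw":0}])

```text
t: 16.42
tcp_pos: [0.6036, 0.1868, 0.1741]
tool_rot: [-0.025, 1.0, 0.0, 0.017]
force: [0.1, 0.2, -0.7]
finger_gap: 0.144
```

```bash
python3 - <<'E'
from h import *
s,im=snap('wrist','w6.png'); np.save('w6.npy',s,allow_pickle=True); T=R.from_quat(s['tool_rot']).as_matrix();print(s['t'],s['tcp_pos'],np.arctan2(T[1,0],T[0,0]),T.round(4).tolist())
p=proj('wrist',(.532,.183,.046),s); print(p)
cv2.imwrite('pics/c6.png',cv2.resize(im[110:320,140:420],(800,600),interpolation=cv2.INTER_CUBIC))
E
```

```text
16.425 [0.60358753 0.1867947  0.17413496] -3.0916101136273526 [[-0.9982, -0.05, 0.033], [-0.0499, 0.9988, 0.0018], [-0.0331, 0.0002, -0.9995]]
[280.95441131 119.48991451]
```

View pics/c6.png

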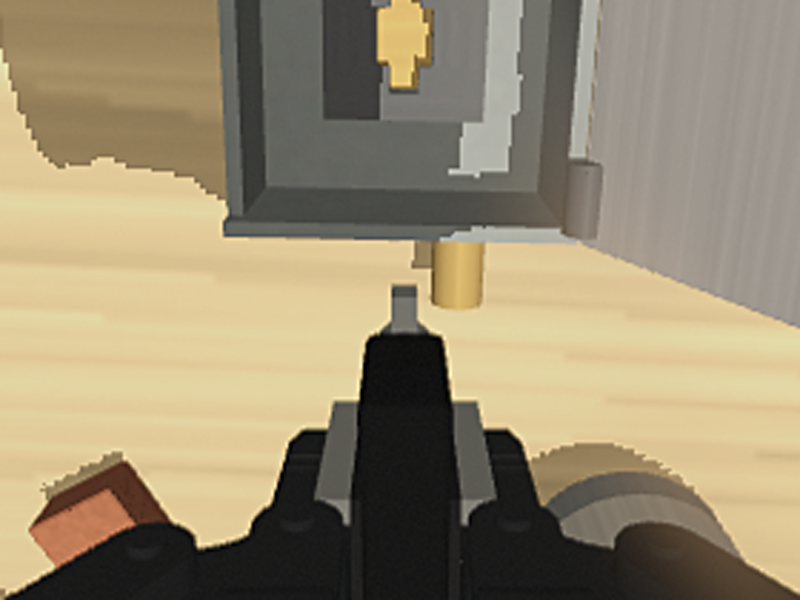

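```bash
python3 - <<'E'
from h import *
s=np.load('w6.npy',allow_pickle=True).item(); im=cv2.imread('pics/w6.png'); T=R.from_quat(s['tool_rot']).as_matrix()
sub=im[70:160,240:330].astype(int); m=((sub[...,2]-sub[...,0])>60).astype(np.uint8)
n,l,st,c=cv2.connectedComponentsWithStats(m); print(st.tolist(),c.round(1).tolist())
i=1+np.argmax(st[1:,4]); m=(l==i)
for r in range(90):
    x=np.where(m[r])[0]
    if len(x): print(70+r,240+x.min(),240+x.max(),end='; ')
foot=np.array([.6987,-.0933,.008])-np.array([.69984,-.09381,.05851]); T0=np.array([[-0.9523,0.3046,0.0178],[0.3046,0.9525,-0.0058],[-0.0187,-0.0001,-0.9998]])
print('\nfoot tool',T0.T@foot,'foot world now',s['tcp_pos']+T@(T0.T@foot))
cv2.imwrite('pics/c7.png',cv2.resize(im[70:160,220:340],(800,600),interpolation=cv2.INTER_CUBIC))
E
```

```text
[[0, 0, 90, 90, 7549], [32, 33, 19, 38, 551]] [[44.8, 44.0], [41.0, 51.8]]
103 278 283; 104 277 286; 105 277 286; 106 277 286; 107 277 286; 108 277 286; 109 277 286; 110 277 286; 111 277 286; 112 275 286; 113 272 290; 114 272 290; 115 272 290; 116 272 290; 117 272 290; 118 272 290; 119 272 290; 120 272 290; 121 272 290; 122 272 290; 123 272 290; 124 272 290; 125 272 290; 126 272 290; 127 272 290; 128 272 290; 129 272 290; 130 272 290; 131 272 290; 132 276 290; 133 276 285; 134 277 285; 135 276 285; 136 276 285; 137 276 285; 138 276 285; 139 276 285; 140 277 284; 
foot tool [0.00218551 0.00014358 0.05047665] foot world now [0.60306511 0.18692085 0.12361367]
```

View pics/c7.png

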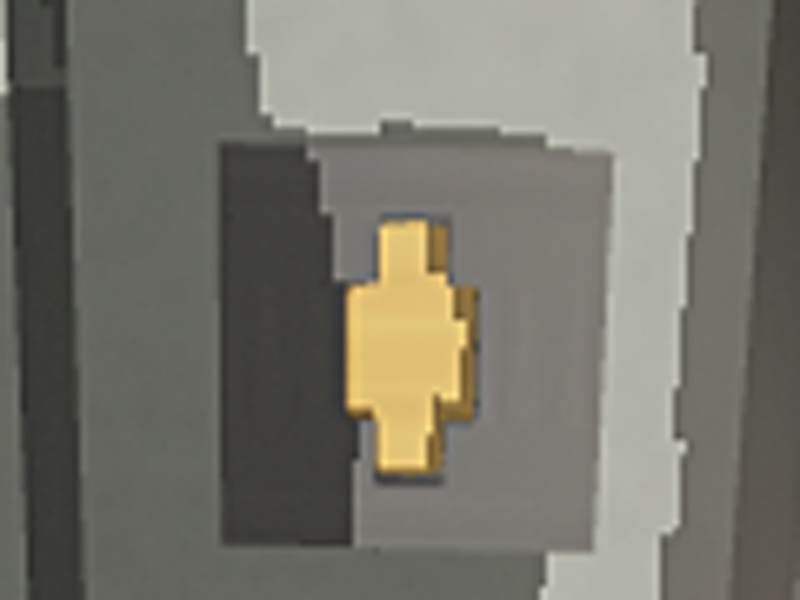

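```bash
python3 - <<'E'
from h import *
s=np.load('w6.npy',allow_pickle=True).item()
k=120/800
P=lambda u,v:ray('wrist',(220+(u+.5)*k-.5,70+(v+.5)*k-.5),.046,s)
t=P(414,215);b=P(408,484);l=P(345,350);r=P(478,350)
print('slot',(t+b)/2,np.linalg.norm(t-b),'sq',(l+r)/2,np.linalg.norm(l-r),'yaw',np.arctan2(*(t-b)[1::-1]))
C=[P(*c) for c in((220,143),(612,153),(592,550),(221,546))]
d=C[0]+C[1]-C[2]-C[3]; e=C[1]+C[2]-C[0]-C[3]
print('plate',np.mean(C,0),np.linalg.norm(d)/2,np.linalg.norm(e)/2,np.arctan2(d[1],d[0]),np.arctan2(e[1],e[0])-np.pi/2)
E
```

```text
slot [0.5344047  0.18334653 0.046     ] 0.033426677107655386 sq [0.53411693 0.18340488 0.046     ] 0.01724625366980684 yaw -3.11459509295359
plate [0.53463633 0.18339149 0.046     ] 0.0497097001016497 0.04946669126350459 -3.1162811770049386 0.03337275239843018
```

Request:
send_rows(commands=[{"delta_pos":[-2.3,-0.1,0],"yaw":-0.02},{"delta_pos":[-2.3,-0.1,0],"yaw":0},{"delta_pos":[-2.2,-0.1,0],"yaw":0},{"delta_pos":[0,0,-2.0],"yaw":0},{"delta_pos":[0,0,-2.0],"yaw":0},{"delta_pos":[0,0,0],"yaw":0}])

```text
t: 17.23
tcp_pos: [0.5412, 0.1744, 0.1379]
tool_rot: [-0.009, 1.0, -0.001, 0.022]
force: [-0.6, 0.6, -1.4]
finger_gap: 0.146
```

```bash
cat > st.py <<'E'
from h import *
s=manip.sense();T=R.from_quat(s['tool_rot']).as_matrix()
print(s['t'],s['tcp_pos'].round(4),'yaw',np.arctan2(T[1,0],T[0,0]).round(3),'tz',T[:,2].round(4),'F',s['force'].round(1),'M',s['ft_torque'].round(2),'foot',(s['tcp_pos']+T@[.0022,.0001,.0505]).round(4),s['q'].round(2))
E
python3 st.py
```

```text
17.225 [0.5412 0.1744 0.1379] yaw -3.123 tz [ 0.0441 -0.0015 -0.999 ] F [-0.6  0.6 -1.4] M [-0.04  0.05 -0.01] foot [0.5412 0.1744 0.0873] [ 0.12  0.56  1.69 -0.01  0.84 -1.46]
```

Request:
send_rows(commands=[{"delta_pos":[-0.35,0.45,-0.5],"yaw":0.005},{"delta_pos":[-0.3,0.45,-0.5],"yaw":0.005},{"delta_pos":[0,0,0],"yaw":0}])

```text
t: 17.6
tcp_pos: [0.5366, 0.1828, 0.1293]
tool_rot: [-0.014, 1.0, -0.001, 0.024]
force: [-0.4, -0.8, -0.9]
finger_gap: 0.145
```

```bash
python3 st.py
```

```text
17.6 [0.5366 0.1828 0.1293] yaw -3.114 tz [ 4.810e-02 -8.000e-04 -9.988e-01] F [-0.4 -0.8 -0.9] M [0.03 0.07 0.03] foot [0.5368 0.1828 0.0787] [ 0.14  0.58  1.71 -0.01  0.81 -1.46]
```

Request:
send_rows(commands=[{"delta_pos":[-0.35,0.05,-1.0],"yaw":0},{"delta_pos":[-0.05,0,-1.0],"yaw":0},{"delta_pos":[0,0,0],"yaw":0}])

```text
t: 17.98
tcp_pos: [0.5323, 0.1837, 0.1082]
tool_rot: [-0.014, 1.0, -0.001, 0.024]
force: [-0.7, -0.7, -0.1]
finger_gap: 0.146
```

```bash
python3 st.py
```

```text
17.975 [0.5323 0.1837 0.1082] yaw -3.113 tz [ 4.870e-02 -8.000e-04 -9.988e-01] F [-0.7 -0.7 -0.1] M [-0.02  0.02  0.03] foot [0.5325 0.1837 0.0576] [ 0.14  0.6   1.73 -0.01  0.76 -1.45]
```

Request:
send_rows(commands=[{"delta_pos":[0.2,-0.03,-0.6],"yaw":0},{"delta_pos":[0,0,-0.6],"yaw":0},{"delta_pos":[0,0,-0.3],"yaw":0},{"delta_pos":[0,0,0],"yaw":0}])

```text
t: 18.48
tcp_pos: [0.5348, 0.1833, 0.0919]
tool_rot: [-0.014, 1.0, -0.001, 0.024]
force: [-0.4, 1.0, -0.6]
finger_gap: 0.145
```

```bash
python3 st.py
```

```text
18.475 [0.5348 0.1833 0.0919] yaw -3.114 tz [ 4.890e-02 -8.000e-04 -9.988e-01] F [-0.4  1.  -0.6] M [0.05 0.07 0.04] foot [0.5351 0.1833 0.0414] [ 0.14  0.63  1.73 -0.01  0.73 -1.45]
```

Request:
send_rows(commands=[{"delta_pos":[-0.07,0,-0.4],"yaw":0},{"delta_pos":[0,0,-0.4],"yaw":0},{"delta_pos":[0,0,-0.3],"yaw":0},{"delta_pos":[0,0,0],"yaw":0}])

```text
t: 18.98
tcp_pos: [0.5347, 0.1834, 0.0815]
tool_rot: [-0.014, 1.0, -0.001, 0.025]
force: [-1.8, -0.6, 5.2]
finger_gap: 0.147
```

```bash
python3 st.py
```

```text
18.975 [0.5347 0.1834 0.0815] yaw -3.113 tz [ 5.050e-02 -6.000e-04 -9.987e-01] F [-1.8 -0.6  5.2] M [-0.05  0.27 -0.02] foot [0.535  0.1834 0.031 ] [ 0.14  0.65  1.74 -0.01  0.7  -1.45]
```

Request:
send_rows(commands=[{"delta_pos":[0,0,-0.4],"yaw":0},{"delta_pos":[0,0,-0.4],"yaw":0},{"delta_pos":[0,0,-0.3],"yaw":0},{"delta_pos":[0,0,-0.3],"yaw":0}])

```text
t: 19.48
tcp_pos: [0.535, 0.1835, 0.0741]
tool_rot: [-0.015, 1.0, -0.001, 0.026]
force: [-6.6, -0.8, 28.0]
finger_gap: 0.149
```

```bash
python3 st.py
```

```text
19.475 [0.535  0.1835 0.0741] yaw -3.112 tz [ 5.290e-02 -9.000e-04 -9.986e-01] F [-6.6 -0.8 28. ] M [-0.3   1.37 -0.06] foot [0.5355 0.1835 0.0236] [ 0.14  0.66  1.74 -0.01  0.68 -1.45]
```

Request:
send_rows(commands=[{"delta_pos":[-0.06,0,-0.25],"yaw":-0.08},{"delta_pos":[0,0,-0.25],"yaw":-0.12},{"delta_pos":[0,0,-0.25],"yaw":-0.12},{"delta_pos":[0,0,-0.25],"yaw":-0.12}])

```text
t: 19.98
tcp_pos: [0.5347, 0.1835, 0.0744]
tool_rot: [0.21, 0.977, -0.007, 0.028]
force: [-4.2, -0.7, 18.6]
finger_gap: 0.143
```

```bash
python3 st.py
```

```text
19.975 [0.5347 0.1835 0.0744] yaw 2.718 tz [ 0.0517 -0.0254 -0.9983] F [-4.2 -0.7 18.6] M [-0.14  1.04  0.  ] foot [0.5353 0.1832 0.0238] [ 0.15  0.66  1.74 -0.05  0.69 -0.96]
```

Request:
send_rows(commands=[{"delta_pos":[-0.03,0,-0.28],"yaw":-0.14},{"delta_pos":[0,0,-0.28],"yaw":-0.14},{"delta_pos":[0,0,-0.28],"yaw":-0.14},{"delta_pos":[0,0,-0.28],"yaw":-0.14},{"delta_pos":[0,0,-0.28],"yaw":-0.14}])

```text
t: 20.6
tcp_pos: [0.535, 0.1837, 0.0744]
tool_rot: [0.541, 0.84, -0.016, 0.027]
force: [-4.6, -0.0, 19.1]
finger_gap: 0.147
```

```bash
python3 st.py
```

```text
20.6 [0.535  0.1837 0.0744] yaw 1.997 tz [ 0.0281 -0.0564 -0.998 ] F [-4.6 -0.  19.1] M [-0.11  1.01  0.05] foot [0.5356 0.1829 0.0238] [ 0.17  0.67  1.71 -0.09  0.74 -0.19]
```

Request:
send_rows(commands=[{"delta_pos":[-0.03,0,-0.28],"yaw":-0.14},{"delta_pos":[-0.03,0,-0.28],"yaw":-0.14},{"delta_pos":[0,0,-0.28],"yaw":-0.12},{"delta_pos":[0,0,-0.28],"yaw":-0.08}])

```text
t: 21.1
tcp_pos: [0.535, 0.1839, 0.0744]
tool_rot: [0.73, 0.682, -0.021, 0.025]
force: [-4.9, -0.4, 19.1]
finger_gap: 0.149
```

```bash
python3 st.py
```

```text
21.1 [0.535  0.1839 0.0744] yaw 1.503 tz [ 0.0029 -0.0654 -0.9979] F [-4.9 -0.4 19.1] M [-0.07  1.02  0.1 ] foot [0.5354 0.1828 0.0239] [ 0.17  0.68  1.69 -0.09  0.78  0.3 ]
```

Request:
send_rows(commands=[{"delta_pos":[0,0,-0.3],"yaw":-0.08},{"delta_pos":[0,0,-0.3],"yaw":-0.08}])

```text
t: 21.35
tcp_pos: [0.5351, 0.1839, 0.0744]
tool_rot: [0.782, 0.622, -0.023, 0.025]
force: [-4.8, 0.1, 20.2]
finger_gap: 0.145
```

```bash
python3 st.py
```

```text
21.35 [0.5351 0.1839 0.0744] yaw 1.343 tz [-0.0053 -0.0669 -0.9977] F [-4.8  0.1 20.2] M [0.06 1.04 0.83] foot [0.5354 0.1827 0.0239] [ 0.17  0.68  1.68 -0.09  0.79  0.46]
```

Request:
send_rows(commands=[{"delta_pos":[0,0,-0.3],"yaw":0},{"delta_pos":[0,0,-0.3],"yaw":-0.01}])

```text
t: 21.6
tcp_pos: [0.535, 0.184, 0.0744]
tool_rot: [0.783, 0.621, -0.023, 0.026]
force: [-6.1, 0.4, 20.0]
finger_gap: 0.145
```

```bash
python3 st.py; python3 - <<'E'
from h import *
_,w=snap('wrist','w9.png');_,t=snap('top','t9.png');_,d=snap('side','s9.png')
c=np.zeros((600,800,3),np.uint8)
c[:300,:400]=cv2.resize(w[110:320,140:420],(400,300)); c[:300,400:]=cv2.resize(t[130:340,140:420],(400,300))
c[300:,:400]=cv2.resize(d[140:350,150:430],(400,300)); c[300:,400:]=cv2.resize(d[220:325,200:340],(400,300))
cv2.imwrite('pics/c9.png',c)
E
python3 st.py
```

```text
21.6 [0.535  0.184  0.0744] yaw 1.341 tz [-0.0037 -0.0693 -0.9976] F [-6.1  0.4 20. ] M [-0.02  1.07  0.86] foot [0.5354 0.1827 0.0239] [ 0.17  0.68  1.69 -0.1   0.79  0.47]
21.75 [0.535  0.184  0.0744] yaw 1.341 tz [-0.0037 -0.0693 -0.9976] F [-5.1  0.7 20. ] M [0.04 1.07 0.74] foot [0.5354 0.1827 0.0239] [ 0.17  0.68  1.69 -0.1   0.79  0.47]
```

View pics/c9.png

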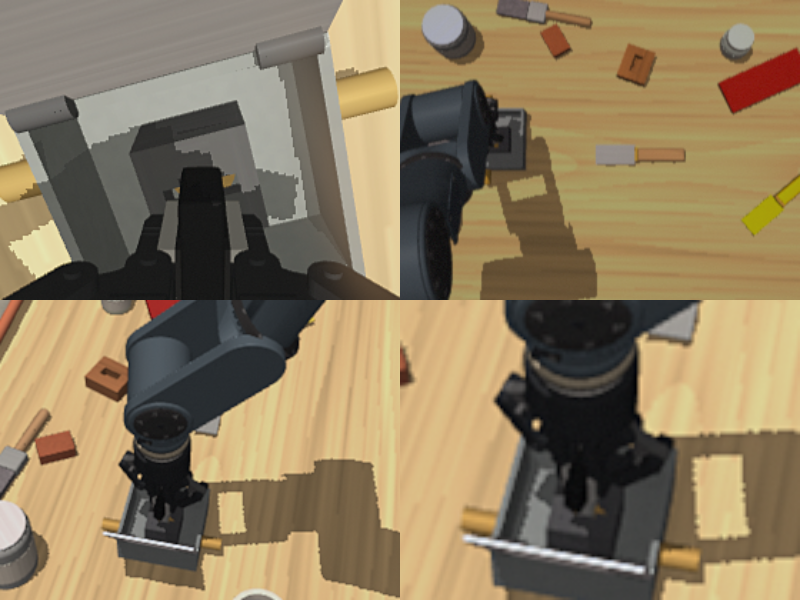

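```bash
python3 -c "
from h import *
print(manip.sign_off())"; python3 st.py
```

```text
the job is handed in; nothing more can be done
None
the job is handed in; nothing more can be done
```

I carried out the whole job in the order asked and handed it in at about 21.8 s of the 67 s. The station gives no verdict, so what follows rests on my own readings.

- **Cover:** I levered it up with the putty knife's blade and swung it to about 2.0 rad, past upright. It was still open in the last pictures.
- **Knife:** It lies flat on open bench. The last top view shows it clear of everything.
- **Key, pushed home:** The foot sits about 22 mm below the socket plate, which is the stop. I was pressing with a steady 20 N against the spring's 12 N.
- **Key, turned:** I turned it clockwise until the reaction moment jumped from 0.1 to about 0.8 N m, so I took it to be at its stop. I left it held there.
- **Other things on the bench:** Those in the last pictures looked undisturbed.

Three readings were not quite as expected:
- **Turn angle:** The gripper turned about 1.83 rad, but stop plus play allow only about 1.65. I put the rest down to the key giving in the pads; I did not confirm that.
- **Tilt and side force:** The tool had drifted to a tilt of about 0.07 rad by the end, and there was a sideways force of 5–6 N on the key.
- **Picture count:** I viewed 12 pictures rather than the planned 8. One was wasted on a move that was refused.

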